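# Load the roasting pan and hold the burner's safety button in

### The arm

A 6-joint arm with a two-finger parallel gripper is mounted at the origin on the work surface. World frame = base frame: x ahead of the robot, y to its left, z up, the work surface at z = 0. Lengths are in mm, angles in rad, forces in N, time in s.
With the tool pointing down it reaches from about 375 to 900 mm from the base axis. Payload 3.1 kg.
Tool frame: the origin (TCP) lies at the very end of the fingers, on their centre line; the grasp point (between the pads) lies 19 mm behind it; z points along the fingers, y is the line along which they close (so a half turn about z gives the same grasp; the last joint's range is limited). The gripper opens to 85 mm and grips with 20 to 120 N. Pads are 22 mm wide; open, the fingers measure 114 mm over their backs; the gripper's body (76 mm by 85 mm) begins 54 mm behind the grasp point. The pads swing forward as they close: fully open they stand 13 mm farther back than shut.
Start: joints at [-1.351, 0.527, 1.433, -0, 1.181, -0.178], TCP at [242.716, -575.922, 231.31] pointing down, gripper open.
Joint ranges: [-3.08, 3.08], [-0.75, 2.2], [0.22, 2.44], [-1.43, 4.57], [0, 2.65], [-2.85, 2.85]. Speed limits (rad/s): [2.79, 2.79, 3.14, 3.14, 3.14, 3.14].

### API

Orientations are given as a unit quaternion [x, y, z, w].
In Python, from station import sense, get_image, finish_job gives the robot as it stands.
- The arm moves only by the tool jog_arm, never from a script. Its arguments are lists of equal length, an entry for each row: "fingers": the opening, from -1 (shut) to 1 (fully open); "dp": the shift along the tool's x, y, z in m, a list of three; "rot": the turn, a rotation vector about the tool's x, y, z in degrees, a list of three. In form: {"fingers": [fingers, ...], "dp": [[tx, ty, tz], ...], "rot": [[wx, wy, wz], ...]}. A call has exactly 8 rows; each row is the pose to reach, as a shift and turn from the pose commanded when the call began, along the tool's axes at that moment; what a row does not reach only later rows make up. A row lasts 1/10 s, in which the tool goes at most 50 mm and 8.59 degrees, less where a joint would pass 70% of its speed; a pose out of reach is approached as far as the arm can. A call with a gripper value outside its range is refused whole. The fingers move at their own pace and stop on an object; the grip force is fixed at half the most. Time passes only in rows, so rows that repeat a pose let the fingers close, or fill a call up. It gives the time, the measured TCP pose, the force, the opening and the grip force at its end, in the units of the state.
- sense(): the state, without advancing time (a new reading comes with each control period).
- get_image(name): name is "scene" or "top" or "wrist"; returns a dict with "image" (400x640x3 uint8, blue, green, red), "depth" (400x640 float32, mm along the optical axis (not along the pixel's ray), 0 where there is no reading), "fx", "fy", "cx", "cy" (pixels), "k1" (the pictures are not rectified: a ray, as slopes to the right and down, at radius r is drawn at 1 + k1 r^2 times it, then the intrinsics apply), "camera_from_world" (4x4, takes a point from world to camera coordinates); the wrist camera has in their place "mount" (4x4, takes a point from camera to tool coordinates, whose origin is the TCP and whose axes are the flange's). Camera axes: x right, y down, z forward; pixel columns grow to the right and rows downward; lengths in mm; the calibration is good to about 2 mm. A picture is of the moment at which its call begins: read the wrist's pose just before it.
- finish_job(): hands the job in; it is judged then, once.
The state is a dict: "time": time; "joint_positions": joint angles; "joint_velocities": joint speeds; "effort": joint torques, N m; "eef_pos": TCP position; "tool_rot": TCP orientation; "wrist_force": force on the tool from outside, world axes, zero at the start; "wrist_torque": the same for the moment, N m; "width": opening from 0.0 (shut) to 1.0 (fully open); "grasp_force": force on a finger pad.
Only numpy, scipy, OpenCV 4.12 (cv2) and the standard library are available. Lean on these libraries where they do the work, as an engineer would, in place of code of your own. Each camera call takes 0.05 s, during which the arm holds its last target. There are 200 camera calls.

### The job

Tip the five chestnuts out of the small steel cup into the pan on the gas burner, and stand the empty cup back upright on the counter. Then press the burner's red safety button all the way in with the fingertips and keep it fully in, as for lighting the pilot: finish while still holding it down. Leave the pan on its trivet, the gas knob off, and the sauce tin, squeeze bottle and tongs where they are.

Things in the scene. Friction and masses are not known exactly. Their poses are not given: they have to be found in the camera images.
- cup: Small round stainless steel cup, no handle, 80 mm tall, on the counter left or right of the burner, chestnuts inside up to about 65 mm. Outer diameter 53 mm at the foot, widening evenly to 69 mm at the rim; walls 3 mm, floor 4 mm; about 0.13 kg empty. Origin: centre of its underside; z towards the mouth.
- cup_rim (a point): Centre of the cup's mouth, 80 mm above its underside on its axis.
- chestnut1: One of five brown chestnuts, rounded, 24 mm across and 26 mm long, rigid, 11 g, starting in the cup. Origin: about its middle.
- chestnut2: One of five brown chestnuts, rounded, 24 mm across and 26 mm long, rigid, 11 g, starting in the cup. Origin: about its middle.
- chestnut3: One of five brown chestnuts, rounded, 24 mm across and 26 mm long, rigid, 11 g, starting in the cup. Origin: about its middle.
- chestnut4: One of five brown chestnuts, rounded, 24 mm across and 26 mm long, rigid, 11 g, starting in the cup. Origin: about its middle.
- chestnut5: One of five brown chestnuts, rounded, 24 mm across and 26 mm long, rigid, 11 g, starting in the cup. Origin: about its middle.
- pan: Round steel roasting pan, 55 mm deep outside, 212 mm diameter at the rim, 176 mm at the foot, walls 3 mm, floor 4 mm, two loop handles reaching 138 mm from the axis along its +y and -y, 47 mm up; 0.9 kg, loose on the burner's trivet. Origin: centre of its underside; z up. Its rim is 167 mm above the counter.
- pan_in (a point): Centre of the pan's inner floor, 4 mm above its underside, z up; the rim is 51 mm higher.
- stove: Stainless table-top gas burner, fixed, 340 mm deep (its x), 280 mm wide (its y), deck 85 mm above the counter, four-armed black trivet 112 mm above the counter over the middle. Origin: centre of its underside; its -x side, with the grey control strip on top of the deck, faces the robot.
- burner (a point): Centre of the trivet at the height of its top, 112 mm above the counter, 35 mm from the stove's centre along its +x. The pan stands here.
- pilot (a joint): Travel in m of the red safety button on the control strip: 0 = out, 0.008 = all the way in (solid stop). It moves straight down and a spring pushes it back out: about 4 N to start it moving, 10 N fully in. It springs out as soon as it is let go.
- pilot_top (a point): Centre of the top face of the red safety button (24 mm diameter), on the control strip at the stove's front right: 128 mm from the stove's centre along its -x, 85 mm along its -y; 105 mm above the counter when out, 97 mm when fully in. Moves with the button; a steel bezel of 38 mm diameter rises to 91 mm.
- gas_knob (a joint): Angle in rad of the black main gas knob: 0 = off, as it starts and must stay; it turns clockwise from above, up to 1.6.
- gas_knob_top (a point): Centre of the top of the black gas knob (40 mm diameter, 26 mm tall) at the front left of the control strip: 128 mm from the stove's centre along its -x and 75 mm along its +y, 111 mm above the counter.
- sauce_tin: Wide stainless tin full of dark red sauce paste, 86 mm diameter, 105 mm tall, with a wooden spoon handle sticking out of it along its +x to 170 mm height and 50 mm from its axis; 0.75 kg. Origin: centre of its underside. To be left alone.
- squeeze_bottle: Brown-red squeeze bottle with a red nozzle, 60 mm diameter, 178 mm tall, 0.35 kg, standing on the counter. Origin: centre of its underside. To be left alone.
- tongs: Steel kitchen tongs lying on the counter, 241 mm long along their x, 65 mm wide, 26 mm high at the round tips (+x end). Origin: middle, on the counter. To be left alone.
There are look-alikes about, which are no part of the job. Leave any black look-alike of the cup alone.

How it is judged:
By the outcome, as a careful person would: the job done as asked, in the order asked, and still so for the second after the job is handed in, while the arm keeps its last pose, push and grip.
It also fails if it takes over 72 s, if anything falls off the work surface, if the arm or the gripper's body presses on something with over 40 N, if the wrist force passes 120 N, or if a joint passes its speed limit or range.

## Working session

There is one attempt and no reset: what is moved stays moved. The work goes in short steps, Python scripts to look and compute and a tool call to move; the robot and the scene stay as the last step left them, time stands still between calls to the robot, and variables do not carry over. Pictures are saved under pics/ and viewed, at most 10 in all, crops included, and the job is handed in when it is done.

Besides the shell and the picture viewer there is one more tool, called by a JSON object that holds its "api" and its "payload". jog_arm: Moves the arm, as the interface text tells. Its arguments: {"type":"object","properties":{"fingers":{"type":"array","items":{"type":"number"}},"dp":{"type":"array","items":{"type":"array","items":{"type":"number"}}},"rot":{"type":"array","items":{"type":"array","items":{"type":"number"}}}},"required":["fingers","dp","rot"]}

```bash
mkdir -p pics; ls; python3 - <<'E'
from station import sense,get_image
import cv2,numpy as np,json
s=sense();print({k:np.round(v,3).tolist() for k,v in s.items()})
for n in ("scene","top"):
    d=get_image(n);cv2.imwrite(f"pics/{n}0.png",d["image"]);np.savez(f"{n}0.npz",**d)
    print(n,d["fx"],d["cx"],d["cy"],d["k1"],np.round(d["camera_from_world"],3).tolist())
d=get_image("wrist");print(d["fx"],d["cx"],d["cy"],d["k1"],d["mount"].round(3).tolist() if hasattr(d["mount"],"round") else d["mount"])
E
```

```text
pics
{'time': 0.0, 'joint_positions': [-1.351, 0.528, 1.434, 0.0, 1.181, -0.178], 'joint_velocities': [-0.002, 0.001, 0.002, 0.001, -0.001, -0.001], 'effort': [0.0, -44.235, -17.803, -0.0, 0.008, 0.0], 'eef_pos': [242.546, -575.223, 230.32], 'tool_rot': [0.98, 0.198, -0.0, -0.001], 'wrist_force': [-0.292, -0.469, -0.002], 'wrist_torque': [-0.027, 0.002, 0.029], 'grasp_force': 0.0, 'width': 0.995}
scene 369.1322176500729 318.40528263171325 198.32550834036425 -0.07717922778981605 [[-0.325, 0.945, -0.023, 167.868], [0.537, 0.165, -0.828, -180.697], [-0.779, -0.281, -0.561, 1335.898], [0.0, 0.0, 0.0, 1.0]]
top 419.852584897027 319.99593750401846 197.55314615485273 -0.05131344544396139 [[0.022, -1.0, -0.015, 4.888], [-0.999, -0.021, -0.029, 503.334], [0.028, 0.015, -0.999, 1101.252], [0.0, 0.0, 0.0, 1.0]]
313.07950448001884 317.81031133271074 197.51391442537187 -0.0052361035543231635 [[0.002, -0.962, -0.273, 68.298], [1.0, 0.002, 0.0, -0.221], [0.0, -0.273, 0.962, -143.192], [0.0, 0.0, 0.0, 1.0]]
```

View pics/scene0.png

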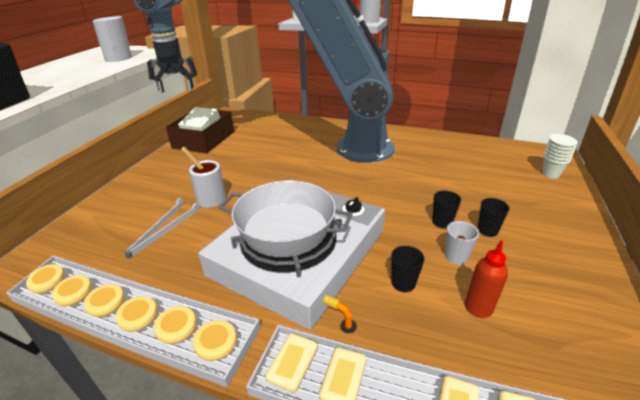

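View pics/top0.png

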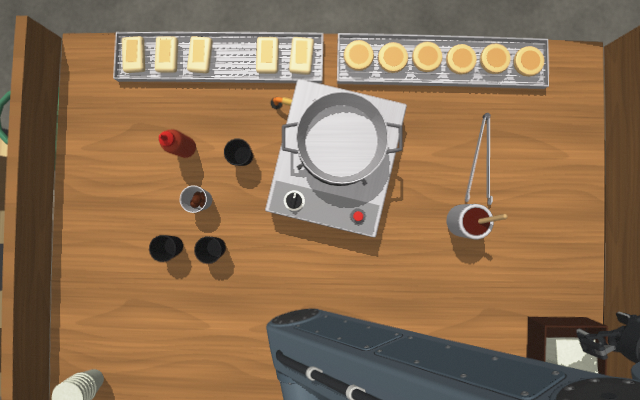

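The scene shows the steel cup with chestnuts at (461,243) and the pan at (285,215). The top view shows it at (193,199).
Candidates in the top view:
- steel cup with brown contents (193,199): this is the one.
- black cups (239,152), (166,248) and (210,250): look-alikes, rejected.
- sauce tin (470,221) and white cup stack (78,388): rejected.

The bottle is at (175,142), the knob at (294,201) and the button at (358,216).

```bash
cat > h.py <<'E'
import numpy as np,cv2
def ray(d,px,T=None):
    K=np.array([[d["fx"],0,d["cx"]],[0,d["fy"],d["cy"]],[0,0,1]],float)
    p=cv2.undistortPoints(np.array(px,float).reshape(-1,1,2),K,np.array([float(d["k1"]),0,0,0,0])).reshape(-1,2)
    M=np.linalg.inv(d["camera_from_world"]) if T is None else T   # world_from_camera
    v=np.c_[p,np.ones(len(p))]@M[:3,:3].T
    return M[:3,3],v
def onz(d,px,z,T=None):
    o,v=ray(d,px,T); return o+v*((z-o[2])/v[:,2])[:,None]
def proj(d,P):
    M=np.array(d["camera_from_world"]);K=np.array([[d["fx"],0,d["cx"]],[0,d["fy"],d["cy"]],[0,0,1]],float)
    return cv2.projectPoints(np.array(P,float).reshape(-1,1,3),cv2.Rodrigues(M[:3,:3])[0],M[:3,3],K,np.array([float(d["k1"]),0,0,0,0]))[0].reshape(-1,2)
def circ(P):  # least-squares circle xy
    A=np.c_[2*P[:,:2],np.ones(len(P))];s=np.linalg.lstsq(A,(P[:,:2]**2).sum(1),rcond=None)[0]
    return s[:2],np.sqrt(s[2]+s[0]**2+s[1]**2)
E
python3 - <<'E'
from h import *
d=dict(np.load("top0.npz"));im=d["image"];hsv=cv2.cvtColor(im,cv2.COLOR_BGR2HSV)
def blobs(m,box,amin=30):
    q=np.zeros_like(m);x0,y0,x1,y1=box;q[y0:y1,x0:x1]=m[y0:y1,x0:x1]
    c,_=cv2.findContours(q,cv2.RETR_EXTERNAL,cv2.CHAIN_APPROX_NONE)
    return [k for k in sorted(c,key=cv2.contourArea,reverse=True) if cv2.contourArea(k)>amin]
grey=cv2.inRange(hsv,(0,0,70),(180,60,255))
for c in blobs(grey,(170,175,222,225))[:2]:
    P=onz(d,c.reshape(-1,2),80);print("cup contour",cv2.contourArea(c),cv2.boundingRect(c),circ(P))
red=cv2.inRange(hsv,(0,140,120),(10,255,255))|cv2.inRange(hsv,(170,140,120),(180,255,255))
c=blobs(red,(340,200,380,232))[0];m=cv2.moments(c);bt=(m['m10']/m['m00'],m['m01']/m['m00']);B=onz(d,[bt],105)[0]
blk=cv2.inRange(hsv,(0,0,0),(180,255,60))
c=blobs(blk,(280,185,310,215))[0];K=circ(onz(d,c.reshape(-1,2),108));print("button",bt,B,"knob",K)
k=np.r_[K[0],0];b=np.r_[B[:2],0];u=k-b;L=np.hypot(*u[:2]);yaw=np.arctan2(-u[0],u[1])
R=np.array([[np.cos(yaw),-np.sin(yaw)],[np.sin(yaw),np.cos(yaw)]])
S=(k+b)[:2]/2-R@[-128,-5];print("sep(160)",L,"yaw",np.degrees(yaw),"stove",S,"burner",S+R@[35,0])
# depth checks
D=d["depth"];M=np.linalg.inv(d["camera_from_world"])
def z(px):
    o,v=ray(d,[px]);return (o+v[0]*D[int(px[1]),int(px[0])])
for n,px in dict(button=(358,216),knob=(294,201),panfloor=(343,140),deck=(325,210),nut=(196,200),bottle=(165,135),counter=(240,200)).items(): print(n,z(px).round())
# points by depth: pan rim
yy,xx=np.mgrid[60:240,250:430];px=np.c_[xx.ravel(),yy.ravel()];o,v=ray(d,px);W=o+v*D[60:240,250:430].ravel()[:,None]
# rim: height ~167
s=W[(abs(W[:,2]-165)<6)];print(len(s),circ(s))
crops=np.hstack([cv2.resize(im[165:235,155:225],(400,400),interpolation=2),cv2.resize(im[80:250,255:425],(400,400),interpolation=2)]);cv2.imwrite("pics/crop1.png",crops)
ds=dict(np.load("scene0.npz"));print("scene proj cup", proj(ds,[[np.r_[circ(onz(d,blobs(grey,(170,175,222,225))[0].reshape(-1,2),80))[0],80]]]))
E
```

```text
cup contour 637.5 (180, 185, 32, 28) (array([491.17967677, 325.83656511]), np.float64(36.00351553791522))
button (357.6933333333333, 215.78133333333332) [458.47911714 -77.29487603 105.        ] knob (array([490.9260065 ,  77.48037274]), np.float64(15.538236080733304))
sep(160) 158.13974282987598 yaw -11.839953698426951 stove [601.00519727 -21.27648833] burner [635.26055655 -28.45773896]
button [458. -78. 105.]
knob [491.  76. 113.]
panfloor [639. -38. 116.]
deck [471.   2.  90.]
nut [489. 328.  65.]
bottle [638. 379. 151.]
counter [492. 228.   3.]
1093 (array([635.92503229, -32.05605544]), np.float64(110.67159856283399))
scene proj cup [[458.7621749  229.76675177]]
```

View pics/crop1.png

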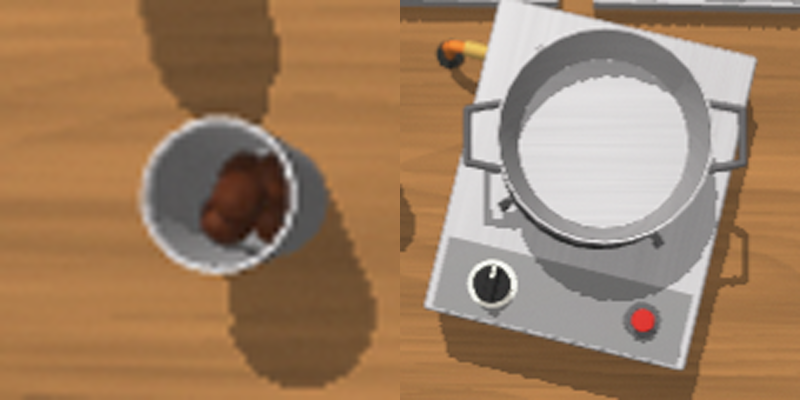

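The crop confirms the steel cup with brown nuts, its rim centred at about (193.5,198.8) px. The pan handles point roughly along world ±y. Knob, button and pan agree with the given heights and spacing. Next I refine the cup and compute the first moves.

```bash
cat > go.py <<'E'
import sys,numpy as np
from scipy.spatial.transform import Rotation as Ro
def ori(phi,a,roll=0):  # heading deg, a=deg below horizontal, roll about tool z
    p,e=np.radians([phi,a]);z=np.array([np.cos(p)*np.cos(e),np.sin(p)*np.cos(e),-np.sin(e)])
    y=np.array([np.sin(p),-np.cos(p),0]);x=np.cross(y,z)
    return Ro.from_matrix(np.c_[x,y,z])*Ro.from_rotvec([0,0,np.radians(roll)])
def goto(P,q,phi,a,roll,p0):
    R0=Ro.from_quat(q);dp=R0.inv().apply(np.array(P)-p0)/1000;rv=np.degrees((R0.inv()*ori(phi,a,roll)).as_rotvec())
    return dp.round(4).tolist(),rv.round(2).tolist()
if __name__=="__main__":
    from station import sense
    s=sense();v=[float(k) for k in sys.argv[1:]]
    print("joints",np.round(s["joint_positions"],3).tolist(),"t",s["time"],"pos",np.round(s["eef_pos"],1).tolist(),"F",np.round(s["wrist_force"],1).tolist(),"w",s["width"],s["grasp_force"])
    for i in range(0,len(v),6): print(goto(v[i:i+3],s["tool_rot"],*v[i+3:i+6],np.array(s["eef_pos"])))
E
python3 - <<'E'
from h import *
d=dict(np.load("top0.npz"));s=dict(np.load("scene0.npz"))
P=onz(d,[[193.5,198.8]],80)[0];print("cup top",P,"scene px of rim",proj(s,[P]))
print("edges",onz(d,[[180,199],[207.1,199],[193.5,185.2],[193.5,212.6]],80).round(1).tolist())
for n,q in dict(A=(239,150),B=(166,246),C=(210,248)).items(): print(n,onz(d,[q],80)[0].round())
E
python3 go.py 500 -200 330 22.8 90 0
```

```text
cup top [491.26274874 329.34301842  80.        ] scene px of rim [[460.37202584 230.07638334]]
edges [[490.0, 363.5, 80.0], [491.5, 295.1, 80.0], [525.1, 330.4, 80.0], [456.9, 328.3, 80.0]]
A [615. 219.  80.]
B [372. 396.  80.]
C [370. 284.  80.]
joints [-1.351, 0.528, 1.434, -0.0, 1.181, -0.178] t 0.15 pos [242.6, -575.4, 230.5] F [-0.5, 0.8, -0.5] w 0.9990653795629384 0.0
([0.383, -0.2462, -0.0989], [-0.1, -0.02, 0.05])
```

{"api": "jog_arm", "payload": {"fingers": [1,1,1,1,1,1,1,1], "dp": [[0,0,-0.045],[0.04,-0.02,-0.09],[0.08,-0.05,-0.1],[0.12,-0.08,-0.1],[0.17,-0.11,-0.1],[0.25,-0.16,-0.1],[0.33,-0.21,-0.1],[0.383,-0.246,-0.1]], "rot": [[0,0,0],[0,0,0],[0,0,0],[0,0,0],[0,0,0],[0,0,0],[0,0,0],[0,0,0]]}}

```text
time: 0.95
eef_pos: [431.5, -300.1, 331.2]
tool_rot: [0.98, 0.198, 0.0, -0.0]
wrist_force: [0.5, -0.5, -0.0]
width: 1.002
grasp_force: 0.0
```

```bash
python3 go.py 440 200 300 65 90 0  430 210 260 65 60 0
```

```text
joints [-0.821, 0.284, 1.547, 0.0, 1.311, 0.352] t 0.95 pos [431.5, -300.1, 331.2] F [0.5, -0.5, -0.0] w 1.0023369047899335 0.0
([0.2019, -0.4576, 0.0312], [-0.01, -0.01, -42.17])
([0.1965, -0.4707, 0.0712], [11.03, 28.61, -41.19])
```

{"api": "jog_arm", "payload": {"fingers": [1,1,1,1,1,1,1,1], "dp": [[0.05,-0.05,0],[0.08,-0.1,0],[0.12,-0.15,0],[0.15,-0.21,0],[0.17,-0.28,0],[0.19,-0.35,0],[0.2,-0.4,0],[0.2,-0.45,0.03]], "rot": [[0,0,-6],[0,0,-12],[0,0,-18],[0,0,-24],[0,0,-30],[0,0,-36],[0,0,-42],[0,0,-42]]}}

```text
time: 1.75
eef_pos: [461.7, 90.9, 322.5]
tool_rot: [0.844, 0.537, 0.002, 0.001]
wrist_force: [0.9, 0.0, -0.3]
width: 1.0
grasp_force: 0.0
```

```bash
python3 go.py 420 190 230 65 60 0  420 190 150 65 35 0
```

```text
joints [-0.044, 0.205, 1.683, 0.0, 1.25, 0.393] t 1.75 pos [461.7, 90.9, 322.5] F [0.9, 0.0, -0.3] w 0.999593198372402 0.0
([0.072, -0.08, 0.0923], [0.19, 29.91, -0.0])
([0.0719, -0.0803, 0.1723], [0.19, 54.91, 0.04])
```

```bash
python3 go.py 465 190 220 80 40 0 
```

```text
joints [-0.044, 0.205, 1.683, 0.0, 1.25, 0.393] t 1.75 pos [461.7, 90.9, 322.5] F [0.9, 0.0, -0.3] w 0.999593198372402 0.0
([0.091, -0.0393, 0.1025], [6.75, 49.64, -14.0])
```

{"api": "jog_arm", "payload": {"fingers": [1,1,1,1,1,1,1,1], "dp": [[0.02,-0.01,0.02],[0.04,-0.02,0.03],[0.06,-0.03,0.05],[0.08,-0.04,0.06],[0.09,-0.04,0.08],[0.09,-0.04,0.1],[0.09,-0.04,0.1],[0.09,-0.04,0.1]], "rot": [[1,8,-2],[2,16,-5],[3,25,-7],[4.5,33,-9.5],[6,41,-12],[6.7,49.6,-14],[6.7,49.6,-14],[6.7,49.6,-14]]}}

```text
time: 2.55
eef_pos: [462.8, 186.2, 219.7]
tool_rot: [0.697, 0.58, 0.322, -0.273]
wrist_force: [-0.9, 0.1, -0.4]
width: 1.0
grasp_force: 0.0
```

```bash
python3 go.py 475 241 111 80 35 0; python3 - <<'E'
from h import *
from station import sense,get_image
s=sense();d=get_image("wrist");cv2.imwrite("pics/w1.png",d["image"])
E
```

```text
joints [-0.352, 0.484, 2.031, 0.995, 1.114, -0.861] t 2.55 pos [462.8, 186.2, 219.7] F [-0.9, 0.1, -0.4] w 1.0003260432920238 0.0
([-0.0471, 0.0031, 0.1128], [-0.07, 5.06, -0.55])
```

View pics/w1.png

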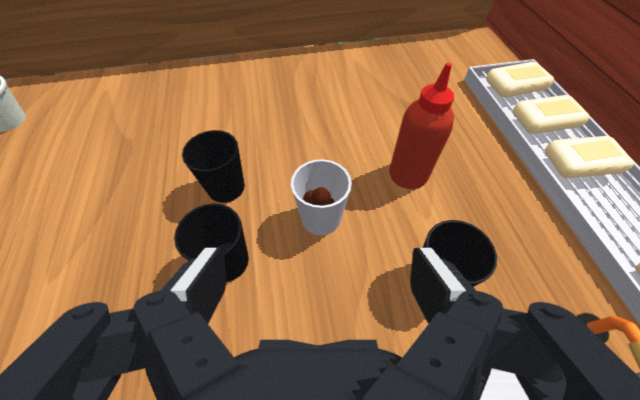

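The wrist view shows the steel cup ahead, with rim centre at about (321,187). Black cups are on both sides and the bottle is behind, so the approach corridor is clear.

```bash
python3 - <<'E'
from h import *
from go import *
from station import sense,get_image
s=sense();d=get_image("wrist")
T=np.eye(4);T[:3,:3]=Ro.from_quat(s["tool_rot"]).as_matrix();T[:3,3]=s["eef_pos"];T=T@np.array(d["mount"])
print(onz(d,[[321,187],[292,187],[350.5,187],[321,160.5],[321,214]],80,T).round(1).tolist())
E
```

```text
[[489.9, 327.2, 80.0], [457.7, 333.2, 80.0], [522.6, 321.2, 80.0], [497.0, 365.8, 80.0], [483.4, 292.3, 80.0]]
```

{"api": "jog_arm", "payload": {"fingers": [1,1,1,1,1,1,1,1], "dp": [[-0.01,0,0.02],[-0.02,0,0.04],[-0.03,0.002,0.06],[-0.04,0.003,0.08],[-0.047,0.003,0.1],[-0.047,0.003,0.113],[-0.047,0.003,0.113],[-0.047,0.003,0.113]], "rot": [[0,2,0],[0,4,0],[0,5,-0.5],[0,5,-0.5],[0,5,-0.5],[0,5,-0.5],[0,5,-0.5],[0,5,-0.5]]}}

```text
time: 3.45
eef_pos: [475.8, 242.7, 113.8]
tool_rot: [0.677, 0.573, 0.354, -0.295]
wrist_force: [-0.3, 0.1, 0.8]
width: 1.002
grasp_force: 0.0
```

```bash
python3 go.py 494 346 36 80 35 0; python3 - <<'E'
from h import *
from go import *
from station import sense,get_image
s=sense();d=get_image("wrist");im=d["image"];cv2.imwrite("pics/w2.png",im)
T=np.eye(4);T[:3,:3]=Ro.from_quat(s["tool_rot"]).as_matrix();T[:3,3]=s["eef_pos"];T=T@np.array(d["mount"])
d["camera_from_world"]=np.linalg.inv(T)
print(proj(d,[[491,329,80],[491,329,0]]),onz(d,[[320,200]],80,T))
E
```

```text
joints [-0.25, 0.78, 2.064, 1.297, 1.011, -1.225] t 3.45 pos [475.8, 242.7, 113.8] F [-0.3, 0.1, 0.8] w 1.0018316416039459 0.0
([-0.0033, -0.0, 0.1306], [-0.03, 0.11, 0.47])
[[319.53996034 172.73873869]
 [318.67731134 230.45234332]] [[486.79763848 302.7890466   80.        ]]
```

View pics/w2.png

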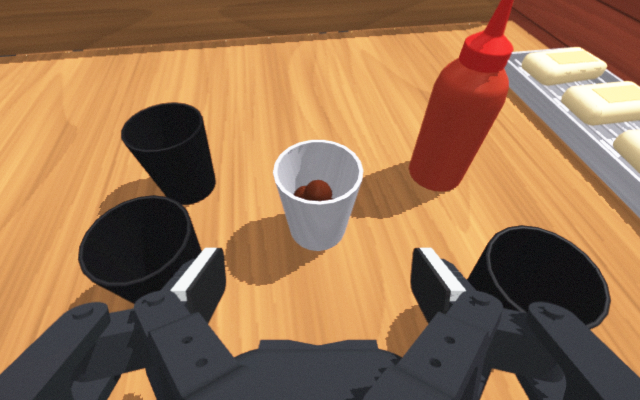

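The cup is centred between the fingers, with its rim centre at about (318,173), matching the prediction of (319.5,172.7). Advancing and closing.

{"api": "jog_arm", "payload": {"fingers": [1,1,1,1,1,1,1,1], "dp": [[-0.003,0,0.02],[-0.003,0,0.04],[-0.003,0,0.06],[-0.003,0,0.08],[-0.003,0,0.1],[-0.003,0,0.12],[-0.003,0,0.131],[-0.003,0,0.131]], "rot": [[0,0,0.3],[0,0,0.3],[0,0,0.3],[0,0,0.3],[0,0,0.3],[0,0,0.3],[0,0,0.3],[0,0,0.3]]}}

```text
time: 4.3
eef_pos: [493.9, 346.7, 35.3]
tool_rot: [0.679, 0.571, 0.353, -0.297]
wrist_force: [-0.4, -0.6, -0.1]
width: 1.002
grasp_force: 0.0
```

{"api": "jog_arm", "payload": {"fingers": [-1,-1,-1,-1,-1,-1,-1,-1], "dp": [[0,0,0],[0,0,0],[0,0,0],[0,0,0],[0,0,0],[0,0,0],[0,0,0],[0,0,0]], "rot": [[0,0,0],[0,0,0],[0,0,0],[0,0,0],[0,0,0],[0,0,0],[0,0,0],[0,0,0]]}}

```text
time: 5.1
eef_pos: [494.2, 345.7, 36.5]
tool_rot: [0.679, 0.57, 0.354, -0.297]
wrist_force: [-1.0, -3.1, 6.9]
width: 0.728
grasp_force: 64.7
```

```bash
python3 go.py 480 290 270 80 35 0  560 -130 330 40 35 0
```

```text
joints [-0.01, 0.956, 1.975, 1.585, 0.942, -1.313] t 5.1 pos [494.2, 345.7, 36.5] F [-1.0, -3.1, 6.9] w 0.728151584728213 64.68271351768635
([0.1586, -0.0042, -0.1808], [0.04, -0.04, -0.01])
([-0.0213, 0.1478, -0.5427], [-32.73, -0.04, 22.93])
```

{"api": "jog_arm", "payload": {"fingers": [-1,-1,-1,-1,-1,-1,-1,-1], "dp": [[0.008,0,-0.006],[0.025,0,-0.017],[0.049,0,-0.034],[0.074,0,-0.051],[0.098,0,-0.08],[0.12,-0.002,-0.115],[0.15,-0.004,-0.15],[0.16,-0.004,-0.18]], "rot": [[0,0,0],[0,0,0],[0,0,0],[0,0,0],[0,0,0],[0,0,0],[0,0,0],[0,0,0]]}}

```text
time: 5.9
eef_pos: [479.7, 291.8, 272.3]
tool_rot: [0.679, 0.571, 0.354, -0.295]
wrist_force: [1.1, -0.0, -2.0]
width: 0.731
grasp_force: 65.6
```

```bash
python3 go.py 500 120 320 60 35 0  560 -100 330 45 35 0
```

```text
joints [-0.134, 0.43, 1.968, 1.151, 1.108, -0.718] t 5.9 pos [479.7, 291.8, 272.3] F [1.1, -0.0, -2.0] w 0.731446171496319 65.61189017258584
([-0.0565, 0.0498, -0.1629], [-16.31, 0.12, 11.67])
([-0.1674, 0.1469, -0.3372], [-28.59, 0.09, 20.28])
```

```bash
python3 go.py 560 150 300 60 35 0  647 2 300 45 35 0
```

```text
joints [-0.134, 0.43, 1.968, 1.151, 1.108, -0.718] t 5.9 pos [479.7, 291.8, 272.3] F [1.1, -0.0, -2.0] w 0.731446171496319 65.61189017258584
([-0.05, 0.1037, -0.1187], [-16.31, 0.12, 11.67])
([-0.1256, 0.2149, -0.2254], [-28.59, 0.09, 20.28])
```

{"api": "jog_arm", "payload": {"fingers": [-1,-1,-1,-1,-1,-1,-1,-1], "dp": [[-0.01,0.015,-0.02],[-0.025,0.05,-0.05],[-0.04,0.08,-0.08],[-0.055,0.11,-0.12],[-0.08,0.145,-0.16],[-0.1,0.18,-0.19],[-0.12,0.205,-0.215],[-0.126,0.215,-0.225]], "rot": [[-3,0,2],[-7,0,5],[-11,0,8],[-16,0,11.5],[-20,0,14],[-24,0,17],[-28,0,20],[-28.6,0,20.3]]}}

```text
time: 6.7
eef_pos: [648.9, -2.0, 295.4]
tool_rot: [0.822, 0.337, 0.425, -0.175]
wrist_force: [0.3, 0.5, -1.7]
width: 0.729
grasp_force: 65.7
```

```bash
python3 go.py 647 2 280 45 35 0 650 4 275 45 10 45 650 4 270 45 0 90 650 4 270 45 0 130
```

```text
joints [-0.568, 0.459, 1.789, 1.172, 1.043, -0.496] t 6.7 pos [648.9, -2.0, 295.4] F [0.3, 0.5, -1.7] w 0.7285643649556962 65.66798057290725
([-0.0118, -0.0042, 0.0101], [0.33, 0.26, -0.29])
([-0.0138, -0.0035, 0.0159], [10.28, 23.78, 44.04])
([-0.0179, -0.0035, 0.0188], [27.92, 27.28, 86.72])
([-0.0179, -0.0035, 0.0188], [39.92, 18.06, 124.86])
```

{"api": "jog_arm", "payload": {"fingers": [-1,-1,-1,-1,-1,-1,-1,-1], "dp": [[-0.002,0,0.003],[-0.004,-0.001,0.005],[-0.006,-0.002,0.007],[-0.008,-0.003,0.01],[-0.01,-0.003,0.013],[-0.012,-0.003,0.016],[-0.014,-0.003,0.016],[-0.014,-0.003,0.016]], "rot": [[1.5,3.5,6],[3,7,13],[4.5,10.5,19],[6,14,26],[7.5,17.5,33],[9,21,39],[10.3,23.8,44],[10.3,23.8,44]]}}

```text
time: 7.5
eef_pos: [647.9, 8.7, 272.9]
tool_rot: [0.766, 0.001, 0.451, -0.458]
wrist_force: [0.1, 0.3, -1.7]
width: 0.73
grasp_force: 65.7
```

```bash
python3 go.py 650 4 272 45 0 90  650 4 270 45 0 105
```

```text
joints [-0.654, 0.705, 1.925, 1.592, 1.359, -0.259] t 7.5 pos [647.9, 8.7, 272.9] F [0.1, 0.3, -1.7] w 0.7295436534378502 65.65581949311309
([0.0026, 0.0042, -0.0017], [9.29, 4.37, 44.52])
([0.0012, 0.0056, -0.0013], [9.98, 3.18, 59.48])
```

{"api": "jog_arm", "payload": {"fingers": [-1,-1,-1,-1,-1,-1,-1,-1], "dp": [[0,0.001,0],[0,0.002,0],[0,0.003,0],[0.001,0.004,0],[0.001,0.005,0],[0.001,0.005,0],[0.001,0.005,0],[0.001,0.005,0]], "rot": [[2,1,7],[4,2,14],[6,3,22],[8,3,30],[9,3,38],[10,3,45],[10,3,52],[10,3.2,59]]}}

```text
time: 8.3
eef_pos: [651.9, 5.0, 272.6]
tool_rot: [-0.614, 0.349, -0.187, 0.682]
wrist_force: [-0.3, 0.2, -2.9]
width: 0.73
grasp_force: 65.7
```

```bash
python3 go.py 650 4 272 45 0 150  650 4 270 45 0 170
```

```text
joints [-0.664, 0.815, 1.928, 1.683, 1.525, 0.646] t 8.3 pos [651.9, 5.0, 272.6] F [-0.3, 0.2, -2.9] w 0.7299155064252 65.67569293663837
([-0.0005, 0.0007, -0.002], [-0.03, 0.1, 45.68])
([0.0, 0.0027, -0.002], [-0.01, 0.1, 65.68])
```

{"api": "jog_arm", "payload": {"fingers": [-1,-1,-1,-1,-1,-1,-1,-1], "dp": [[0,0,0],[0,0,0],[0,0,0],[0,0,0],[0,0,0],[0,0,0],[0,0,0],[0,0,0]], "rot": [[0,0,8],[0,0,16],[0,0,24],[0,0,32],[0,0,40],[0,0,48],[0,0,56],[0,0,64]]}}

```text
time: 9.1
eef_pos: [651.8, 5.1, 273.0]
tool_rot: [-0.336, 0.622, 0.204, 0.678]
wrist_force: [-0.2, 0.4, -2.4]
width: 0.735
grasp_force: 65.7
```

{"api": "jog_arm", "payload": {"fingers": [-1,-1,-1,-1,-1,-1,-1,-1], "dp": [[0,0,0],[0,0,0],[0,0,0],[0,0,0],[0,0,0],[0,0,0],[0,0,0],[0,0,0]], "rot": [[0,0,5],[0,0,5],[0,0,0],[0,0,5],[0,0,5],[0,0,5],[0,0,5],[0,0,5]]}}

```text
time: 9.9
eef_pos: [651.7, 4.8, 272.3]
tool_rot: [-0.309, 0.635, 0.231, 0.669]
wrist_force: [0.0, 0.8, -0.7]
width: 0.729
grasp_force: 65.7
```

```bash
python3 go.py 650 4 270 45 0 100; python3 - <<'E'
from h import *
from station import sense,get_image
ims=[]
a=get_image("scene")["image"][150:310,190:390];b=get_image("wrist")["image"]
cv2.imwrite("pics/p1.png",np.hstack([cv2.resize(a,(400,320)),cv2.resize(b,(400,320))]))
E
```

```text
joints [-0.664, 0.816, 1.929, 1.684, 1.527, 1.845] t 9.9 pos [651.7, 4.8, 272.3] F [0.0, 0.8, -0.7] w 0.7285626459774213 65.67065917071886
([0.0022, 0.001, -0.0018], [-0.11, 0.14, -73.14])
```

View pics/p1.png

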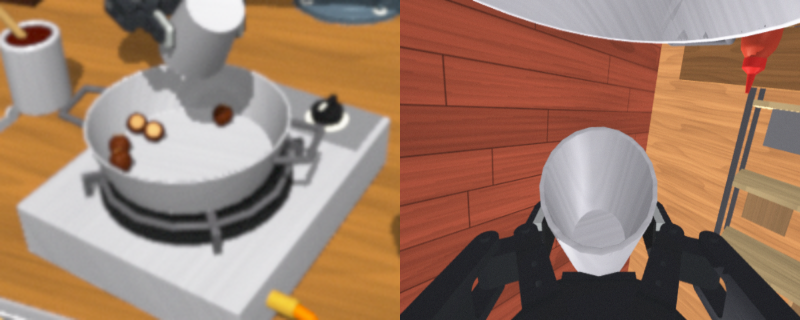

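Five chestnuts are in the pan, at crop (137,122), (153,130), (120,145), (120,160) and (222,115). The wrist view shows the cup empty at (600,200). Next I unroll and return the cup to its old spot.

{"api": "jog_arm", "payload": {"fingers": [-1,-1,-1,-1,-1,-1,-1,-1], "dp": [[0,0,0],[0,0,0],[0,0,0],[0,0,0],[0,0,0],[0,0,0],[0,0,0],[0,0,0]], "rot": [[0,0,-8],[0,0,-16],[0,0,-24],[0,0,-32],[0,0,-40],[0,0,-48],[0,0,-56],[0,0,-64]]}}

```text
time: 10.8
eef_pos: [651.7, 4.7, 272.2]
tool_rot: [-0.599, 0.373, -0.16, 0.69]
wrist_force: [0.4, -0.8, -1.1]
width: 0.73
grasp_force: 65.7
```

{"api": "jog_arm", "payload": {"fingers": [-1,-1,-1,-1,-1,-1,-1,-1], "dp": [[0,0,0],[0,0,0],[0,0,0],[0,0,0],[0,0,0],[0,0,0],[0,0,0],[0,0,0]], "rot": [[0,0,-8],[0,0,-16],[0,0,-24],[0,0,-32],[0,0,-40],[0,0,-48],[0,0,-56],[0,0,-64]]}}

```text
time: 11.6
eef_pos: [651.7, 4.7, 272.2]
tool_rot: [0.706, 0.001, 0.501, -0.5]
wrist_force: [0.8, -0.3, -1.3]
width: 0.733
grasp_force: 65.6
```

```bash
python3 go.py 645 0 295 45 35 0  560 150 300 60 35 0 
```

```text
joints [-0.664, 0.817, 1.929, 1.684, 1.527, -0.395] t 11.6 pos [651.7, 4.7, 272.2] F [0.8, -0.3, -1.3] w 0.733092301722093 65.63385055284016
([0.0152, -0.0172, -0.008], [-13.76, -33.33, -43.42])
([-0.0986, -0.1384, 0.038], [0.1, -39.03, -47.73])
```

{"api": "jog_arm", "payload": {"fingers": [-1,-1,-1,-1,-1,-1,-1,-1], "dp": [[0.003,-0.003,-0.001],[0.006,-0.006,-0.003],[0.009,-0.01,-0.005],[0.012,-0.014,-0.006],[0.015,-0.017,-0.008],[0.015,-0.017,-0.008],[0.015,-0.017,-0.008],[0.015,-0.017,-0.008]], "rot": [[-2,-5,-6],[-4,-9.5,-12],[-6,-14,-18],[-8,-19,-24],[-10,-24,-31],[-12,-28,-37],[-13.8,-33.3,-43.4],[-13.8,-33.3,-43.4]]}}

```text
time: 12.4
eef_pos: [645.2, 1.4, 297.5]
tool_rot: [0.819, 0.34, 0.427, -0.178]
wrist_force: [0.8, 1.0, -0.4]
width: 0.732
grasp_force: 65.6
```

```bash
python3 go.py 575 150 300 60 35 0  480 292 272 80 35 0 
```

```text
joints [-0.569, 0.455, 1.796, 1.174, 1.053, -0.505] t 12.4 pos [645.2, 1.4, 297.5] F [0.8, 1.0, -0.4] w 0.7319254246736672 65.63665222143754
([0.0338, -0.1546, 0.0444], [12.13, -0.12, -8.58])
([0.0299, -0.322, 0.0882], [28.53, -0.13, -20.04])
```

{"api": "jog_arm", "payload": {"fingers": [-1,-1,-1,-1,-1,-1,-1,-1], "dp": [[0.005,-0.03,0.008],[0.015,-0.075,0.02],[0.025,-0.12,0.033],[0.034,-0.16,0.045],[0.034,-0.205,0.057],[0.033,-0.25,0.07],[0.031,-0.295,0.08],[0.03,-0.322,0.088]], "rot": [[2,0,-1.5],[6,0,-4],[10,0,-7],[14,0,-10],[18,0,-13],[22,0,-16],[26,0,-18.5],[28.5,0,-20]]}}

```text
time: 13.2
eef_pos: [477.6, 293.0, 269.9]
tool_rot: [0.68, 0.567, 0.353, -0.302]
wrist_force: [-0.0, 0.0, -1.5]
width: 0.729
grasp_force: 65.6
```

```bash
python3 go.py 493 342 60 80 35 0  493 342 37 80 35 0 
```

```text
joints [-0.136, 0.438, 1.973, 1.158, 1.114, -0.72] t 13.2 pos [477.6, 293.0, 269.9] F [-0.0, 0.0, -1.5] w 0.7294323153992246 65.64967663027346
([-0.1437, 0.0089, 0.1612], [-0.34, -0.34, -0.51])
([-0.1626, 0.0092, 0.1743], [-0.34, -0.34, -0.51])
```

{"api": "jog_arm", "payload": {"fingers": [-1,-1,-1,-1,-1,-1,-1,-1], "dp": [[-0.01,0.003,0.03],[-0.02,0.006,0.06],[-0.03,0.009,0.081],[-0.058,0.009,0.101],[-0.087,0.009,0.121],[-0.115,0.009,0.141],[-0.144,0.009,0.161],[-0.144,0.009,0.161]], "rot": [[-0.3,-0.3,-0.5],[-0.3,-0.3,-0.5],[-0.3,-0.3,-0.5],[-0.3,-0.3,-0.5],[-0.3,-0.3,-0.5],[-0.3,-0.3,-0.5],[-0.3,-0.3,-0.5],[-0.3,-0.3,-0.5]]}}

```text
time: 14.0
eef_pos: [495.8, 338.1, 55.2]
tool_rot: [0.683, 0.568, 0.352, -0.297]
wrist_force: [0.0, -0.3, -0.8]
width: 0.73
grasp_force: 65.7
```

```bash
python3 go.py 493 342 37 80 35 0 
```

```text
joints [-0.025, 0.912, 1.982, 1.544, 0.941, -1.259] t 14.0 pos [495.8, 338.1, 55.2] F [0.0, -0.3, -0.8] w 0.7298769897532037 65.68273203447461
([-0.013, -0.0033, 0.0132], [0.11, 0.21, -0.46])
```

{"api": "jog_arm", "payload": {"fingers": [-1,-1,-1,-1,-1,-1,-1,-1], "dp": [[-0.003,0,0.002],[-0.006,0,0.004],[-0.009,0,0.006],[-0.011,0,0.008],[-0.013,0,0.009],[-0.014,0,0.01],[-0.0145,0,0.01],[-0.0145,0,0.01]], "rot": [[0,0,-0.4],[0,0,-0.4],[0,0,-0.4],[0,0,-0.4],[0,0,-0.4],[0,0,-0.4],[0,0,-0.4],[0,0,-0.4]]}}

```text
time: 14.8
eef_pos: [497.6, 338.7, 43.3]
tool_rot: [0.678, 0.573, 0.356, -0.293]
wrist_force: [0.3, 0.1, -1.5]
width: 0.734
grasp_force: 65.7
```

{"api": "jog_arm", "payload": {"fingers": [-1,-1,-1,-1,-1,-1,-1,-1], "dp": [[-0.001,0,0.0005],[-0.002,0,0.001],[-0.003,0,0.002],[-0.004,0,0.003],[-0.005,0,0.0035],[-0.005,0,0.0035],[-0.005,0,0.0035],[-0.005,0,0.0035]], "rot": [[0,0,0],[0,0,0],[0,0,0],[0,0,0],[0,0,0],[0,0,0],[0,0,0],[0,0,0]]}}

```text
time: 15.6
eef_pos: [497.7, 338.7, 37.1]
tool_rot: [0.678, 0.573, 0.356, -0.293]
wrist_force: [0.3, -0.4, -1.7]
width: 0.732
grasp_force: 65.7
```

```bash
python3 go.py 493 342 37 80 35 0 
```

```text
joints [-0.025, 0.953, 1.974, 1.575, 0.941, -1.322] t 15.6 pos [497.7, 338.7, 37.1] F [0.3, -0.4, -1.7] w 0.7315314204151816 65.66126987105235
([0.0014, -0.0052, 0.0021], [0.35, 0.09, 0.57])
```

{"api": "jog_arm", "payload": {"fingers": [-1,-1,-1,-1,-1,-1,-1,-1], "dp": [[-0.0005,0,0.0003],[-0.001,0,0.0006],[-0.0013,0,0.001],[-0.0016,0,0.0011],[-0.0016,0,0.0011],[-0.0016,0,0.0011],[-0.0016,0,0.0011],[-0.0016,0,0.0011]], "rot": [[0,0,0],[0,0,0],[0,0,0],[0,0,0],[0,0,0],[0,0,0],[0,0,0],[0,0,0]]}}

```text
time: 16.4
eef_pos: [497.8, 339.0, 36.7]
tool_rot: [0.677, 0.572, 0.358, -0.293]
wrist_force: [-0.4, -2.5, 6.1]
width: 0.732
grasp_force: 65.7
```

{"api": "jog_arm", "payload": {"fingers": [0.6,0.8,1,1,1,1,1,1], "dp": [[0,0,0],[0,0,0],[0,0,0],[0,0,0],[0,0,0],[0,0,0],[0,0,0],[0,0,0]], "rot": [[0,0,0],[0,0,0],[0,0,0],[0,0,0],[0,0,0],[0,0,0],[0,0,0],[0,0,0]]}}

```text
time: 17.2
eef_pos: [497.7, 338.6, 35.1]
tool_rot: [0.678, 0.573, 0.356, -0.293]
wrist_force: [-0.5, 0.2, -0.2]
width: 0.998
grasp_force: 0.0
```

{"api": "jog_arm", "payload": {"fingers": [1,1,1,1,1,1,1,1], "dp": [[0,0,-0.01],[0,0,-0.025],[0,0,-0.04],[0,0,-0.06],[0,0,-0.08],[0,0,-0.1],[0.01,0,-0.13],[0.02,0,-0.15]], "rot": [[0,0,0],[0,0,0],[0,0,0],[0,0,0],[0,0,0],[0,0,0],[0,0,0],[0,0,0]]}}

```text
time: 18.0
eef_pos: [477.1, 227.2, 139.1]
tool_rot: [0.679, 0.572, 0.356, -0.292]
wrist_force: [0.2, -0.0, -0.4]
width: 0.997
grasp_force: 0.0
```

```bash
python3 go.py 465 190 220 80 60 0;  python3 - <<'E'
from h import *
from station import sense,get_image
a=get_image("scene")["image"];b=get_image("wrist")["image"]
cv2.imwrite("pics/p2.png",np.hstack([cv2.resize(a,(400,300)),cv2.resize(b,(400,300))]))
E
```

```text
joints [-0.286, 0.719, 2.063, 1.239, 1.036, -1.166] t 18.0 pos [477.1, 227.2, 139.1] F [0.2, -0.0, -0.4] w 0.9970710224968058 0.0
([0.044, -0.0045, -0.0783], [0.54, -24.88, 0.37])
```

View pics/p2.png

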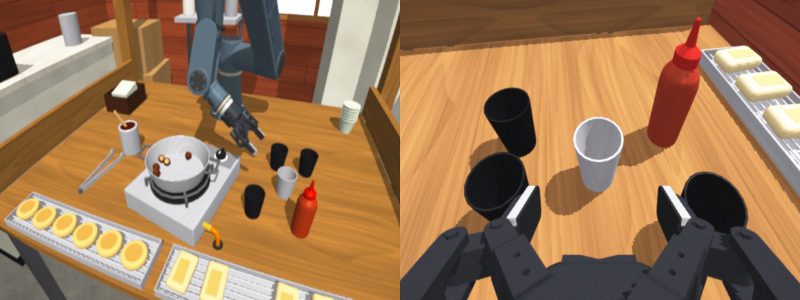

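The cup stands upright and empty at (598,150) of the combined view, and five nuts are in the pan at about (160–190,160). Next is the button.

```bash
python3 go.py 465 150 230 65 75 0  458 -77 190 23 90 0
```

```text
joints [-0.285, 0.717, 2.063, 1.242, 1.036, -1.168] t 18.1 pos [478.1, 227.2, 140.1] F [-0.2, -0.1, 0.4] w 1.001045503904513 0.0
([0.0285, 0.0021, -0.1157], [-7.93, -39.78, 12.95])
([-0.1338, 0.0345, -0.2762], [-26.42, -50.62, 52.73])
```

{"api": "jog_arm", "payload": {"fingers": [1,1,1,0,-1,-1,-1,-1], "dp": [[0.02,0,-0.03],[0.04,0,-0.06],[0.045,0,-0.09],[0.03,0,-0.115],[0.03,0,-0.116],[0.03,0,-0.116],[0.03,0,-0.116],[0.03,0,-0.116]], "rot": [[0,0,0],[-1.5,-8,2.5],[-3,-16,5],[-5,-24,8],[-6.5,-32,10.5],[-8,-40,13],[-8,-40,13],[-8,-40,13]]}}

```text
time: 18.9
eef_pos: [462.8, 154.6, 229.8]
tool_rot: [0.835, 0.536, 0.108, -0.07]
wrist_force: [-0.1, -0.3, 0.2]
width: 0.143
grasp_force: 0.0
```

```bash
python3 go.py 458.5 -77 180 23 90 0; python3 go.py 455 40 210 40 82 0 |tail -1
```

```text
joints [-0.059, 0.297, 1.891, 0.313, 0.884, 0.18] t 18.9 pos [462.8, 154.6, 229.8] F [-0.1, -0.3, 0.2] w 0.1430179748083445 0.0
([-0.218, 0.0926, -0.0061], [-5.51, -14.07, 42.14])
([-0.1089, 0.0407, -0.0083], [-5.06, -6.64, 24.89])
```

{"api": "jog_arm", "payload": {"fingers": [-1,-1,-1,-1,-1,-1,-1,-1], "dp": [[-0.03,0.01,-0.01],[-0.06,0.025,-0.015],[-0.09,0.035,-0.015],[-0.12,0.05,-0.015],[-0.16,0.065,-0.01],[-0.19,0.08,-0.008],[-0.218,0.093,-0.006],[-0.218,0.093,-0.006]], "rot": [[-1,-2,6],[-2,-4,12],[-3,-6,18],[-3.5,-8,24],[-4,-10,30],[-5,-12,36],[-5.5,-14,42],[-5.5,-14,42]]}}

```text
time: 19.7
eef_pos: [457.3, -81.5, 177.1]
tool_rot: [0.98, 0.197, -0.002, -0.002]
wrist_force: [-0.0, 0.5, -0.1]
width: 0.001
grasp_force: 0.0
```

```bash
python3 go.py 458.5 -77 115 23 90 0; python3 - <<'E'
from h import *
from go import *
from station import sense,get_image
s=sense();d=get_image("wrist");im=d["image"]
T=np.eye(4);T[:3,:3]=Ro.from_quat(s["tool_rot"]).as_matrix();T[:3,3]=s["eef_pos"];T=T@np.array(d["mount"])
hsv=cv2.cvtColor(im,cv2.COLOR_BGR2HSV);m=cv2.inRange(hsv,(0,150,110),(8,255,255))|cv2.inRange(hsv,(172,150,110),(180,255,255))
n,l,st,c=cv2.connectedComponentsWithStats(m)
for i in range(1,n):
    if st[i,4]>60: print(st[i],c[i],onz(d,[c[i]],105,T))
cv2.imwrite("pics/w3.png",im)
E
```

```text
joints [-0.419, 0.401, 1.879, 0.002, 0.866, 0.755] t 19.7 pos [457.3, -81.5, 177.1] F [-0.0, 0.5, -0.1] w 0.001365175907081272 0.0
([0.0029, -0.0034, 0.0621], [-0.27, 0.13, -0.33])
[296 184  32  35 893] [311.68309071 201.36170213] [[459.30969301 -75.27870861 105.        ]]
```

View pics/w3.png

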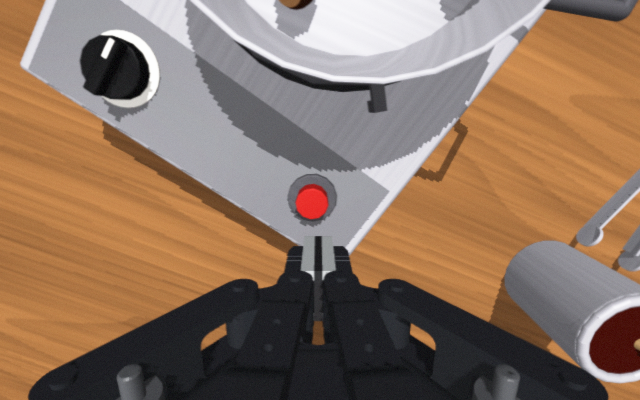

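The wrist view shows the button at (312,201), clear of everything, and the knob mark unchanged. The sauce tin is undisturbed at lower right. Both button measurements agree at about (459,-76.5).

{"api": "jog_arm", "payload": {"fingers": [-1,-1,-1,-1,-1,-1,-1,-1], "dp": [[0.0035,-0.004,0.01],[0.0035,-0.004,0.025],[0.0035,-0.004,0.04],[0.0035,-0.004,0.05],[0.0035,-0.004,0.058],[0.0035,-0.004,0.063],[0.0035,-0.004,0.064],[0.0035,-0.004,0.064]], "rot": [[0,0,0],[0,0,0],[0,0,0],[0,0,0],[0,0,0],[0,0,0],[0,0,0],[0,0,0]]}}

```text
time: 20.55
eef_pos: [459.4, -73.6, 115.1]
tool_rot: [0.98, 0.198, -0.0, -0.001]
wrist_force: [-0.1, 0.5, -0.1]
width: -0.001
grasp_force: 0.0
```

```bash
python3 go.py 459 -76.5 97 23 90 0
```

```text
joints [-0.4, 0.515, 1.933, 0.001, 0.695, 0.771] t 20.55 pos [459.4, -73.6, 115.1] F [-0.1, 0.5, -0.1] w -0.0011900786448863694 0.0
([-0.0015, 0.0026, 0.0181], [-0.09, 0.03, -0.12])
```

{"api": "jog_arm", "payload": {"fingers": [-1,-1,-1,-1,-1,-1,-1,-1], "dp": [[-0.001,0.002,0.004],[-0.001,0.002,0.008],[-0.001,0.002,0.011],[-0.001,0.002,0.013],[-0.001,0.002,0.015],[-0.001,0.002,0.016],[-0.001,0.002,0.017],[-0.001,0.002,0.017]], "rot": [[0,0,0],[0,0,0],[0,0,0],[0,0,0],[0,0,0],[0,0,0],[0,0,0],[0,0,0]]}}

```text
time: 21.35
eef_pos: [459.3, -76.1, 98.6]
tool_rot: [0.98, 0.198, -0.0, -0.0]
wrist_force: [-0.4, -0.1, 7.9]
width: 0.002
grasp_force: 4.3
```

{"api": "jog_arm", "payload": {"fingers": [-1,-1,-1,-1,-1,-1,-1,-1], "dp": [[0,0,0.001],[0,0,0.002],[0,0,0.003],[0,0,0.004],[0,0,0.005],[0,0,0.005],[0,0,0.005],[0,0,0.005]], "rot": [[0,0,0],[0,0,0],[0,0,0],[0,0,0],[0,0,0],[0,0,0],[0,0,0],[0,0,0]]}}

```text
time: 22.15
eef_pos: [459.4, -76.1, 96.8]
tool_rot: [0.98, 0.199, 0.001, 0.0]
wrist_force: [-7.0, 0.8, 37.8]
width: -0.003
grasp_force: 18.6
```

{"api": "jog_arm", "payload": {"fingers": [-1,-1,-1,-1,-1,-1,-1,-1], "dp": [[0,0,-0.0005],[0,0,-0.001],[0,0,-0.001],[0,0,-0.001],[0,0,-0.001],[0,0,-0.001],[0,0,-0.001],[0,0,-0.001]], "rot": [[0,0,0],[0,0,0],[0,0,0],[0,0,0],[0,0,0],[0,0,0],[0,0,0],[0,0,0]]}}

```text
time: 22.95
eef_pos: [459.3, -76.1, 96.8]
tool_rot: [0.98, 0.198, 0.0, 0.0]
wrist_force: [-4.8, 0.6, 28.4]
width: 0.001
grasp_force: 14.2
```

```bash
python3 - <<'E'
from h import *
from station import sense,get_image
a=get_image("scene")["image"];b=get_image("wrist")["image"]
cv2.imwrite("pics/p3.png",np.hstack([cv2.resize(a[80:340,130:546],(400,300)),cv2.resize(b,(400,300))]))
s=sense();print(s["eef_pos"],s["wrist_force"])
E
```

```text
[459.34446519 -76.10740186  96.85526074] [-4.68558189  0.40131683 28.94920766]
```

View pics/p3.png

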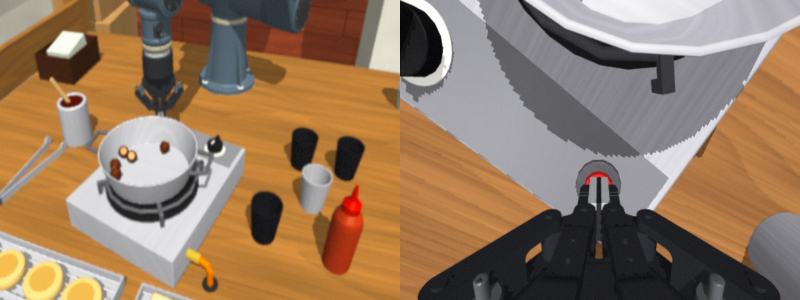

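The fingertips are on the red button at (598,180), at 28 N against the stop. The cup is upright at (316,188) and the five nuts are in the pan.

```bash
python3 -c "
from station import finish_job
print(finish_job())"
```

```text
the job is handed in; nothing more can be done
None
```

I handed the job in at about 23 s: all five chestnuts are in the pan, the empty cup stands upright on the counter, and the fingertips hold the red button against its stop at about 28 N.

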